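Centre the wobbly doll on the clamped board

ROBOT

A 6-joint arm with a two-finger parallel gripper is mounted at the origin on the work surface. World frame = base frame: x ahead of the robot, y to its left, z up, the work surface at z = 0. Lengths are in mm, angles in degrees, forces in N, time in s.
With the tool pointing down it reaches from about 350 to 850 mm from the base axis. Payload 8.1 kg.
Tool frame: the origin (TCP) lies midway between the tips of the shut fingers; the grasp point (between the pads) lies 19 mm behind it; y points along the fingers, x is the direction in which the jaws open and shut, and the axes are right-handed (so a half turn about y gives the same grasp; the last joint's range is limited). The gripper opens to 85 mm and grips with 20 to 120 N. Pads are 22 mm wide; open, the fingers measure 114 mm over their backs; the gripper's body (76 mm by 85 mm) begins 54 mm behind the grasp point. The pads swing forward as they close: fully open they stand 13 mm farther back than shut.
Start: joints at [-74.393, 7.471, 85.268, -0, 87.261, -4.893], TCP at [210.149, -561.999, 206.392] pointing down, gripper open.
Joint ranges: [-169.43, 169.43], [-51.17, 129.36], [1.28, 143.12], [-76.62, 256.62], [0, 156.53], [-152.29, 152.29]. Speed limits (degrees/s): [136.94, 136.94, 159.86, 180, 180, 180].

INTERFACE

Orientations are given as [roll, pitch, yaw] about the fixed x, y, z axes, in that order (R = Rz(yaw) Ry(pitch) Rx(roll)).
In Python, from bench import r gives the robot as it stands.
- The arm moves only by the tool move_arm, never from a script. Its arguments are lists of equal length, an entry for each row: "linear": the shift along the tool's x, y, z normalised to -1 to 1, where 1 is 300 mm, a list of three; "twist": the turn, a rotation vector about the tool's x, y, z normalised to -1 to 1, where 1 is pi/2 rad, a list of three; "hand": the opening, from -1 (shut) to 1 (fully open). A call has 1 to 12 rows; each row is the pose to reach, as a shift and turn from the pose measured when the call began, along the tool's axes at that moment; what a row does not reach only later rows make up. A row lasts 1/12 s, in which the tool goes at most 41.7 mm and 7.16 degrees, less where a joint would pass 70% of its speed; a pose out of reach is approached as far as the arm can. A call with a number of a shift or a turn outside -1 to 1 is refused whole. A call with a gripper value outside its range is refused whole. The fingers move at their own pace and stop on an object; "force" is the grip in N (left out, the last holds). Time passes only in rows, so rows that repeat a pose let the fingers close. It gives the time, the measured TCP pose, the force and the opening at its end, in the units of the state.
- r.sense(): the state, without advancing time (a new reading comes with each control period).
- r.snapshot(name): name is "scene" or "top"; returns a dict with "frame" (420x560x3 uint8, red, green, blue), "range_z" (420x560 float32, mm along the optical axis (not along the pixel's ray), 0 where there is no reading), "intrinsics" (3x3 intrinsics, pixels), "dist_coeffs" ([k1, k2, p1, p2, k3] as OpenCV has them; the pictures are not rectified), "R" (3x3) and "t" (3): a world point X has camera coordinates R X + t. Camera axes: x right, y down, z forward; pixel columns grow to the right and rows downward; lengths in mm; the calibration is good to about 2 mm. A picture is of the moment at which its call begins.
- r.hand_in(): hands the job in, once; it reports no verdict.
The state is a dict: "time": time; "joint_pos": joint angles; "qd": joint speeds; "joint_efforts": joint torques, N m; "tool_pos": TCP position; "tcp_rot": TCP orientation; "ft_force": force on the tool from outside, world axes, zero at the start; "wrist_torque": the same for the moment, N m; "finger_gap": finger opening in mm.
Only numpy, scipy, OpenCV 4.12 (cv2) and the standard library are available. Lean on these libraries where they do the work, as an engineer would, in place of code of your own. Each camera call takes 0.05 s, during which the arm holds its last target. There are 200 camera calls.

TASK

The little turned-wood doll is standing off-centre on the round plywood board that the chrome clamp holds. Tap or push it gently from the side with the fingertips until it stands upright in the middle of the board. Do not grip it, pick it up, tip it over or knock it off the board, leave the other things where they are, and finish clear of the doll.

Things in the scene. Friction and masses are not known exactly. Their poses are not given: they have to be found in the camera images.
- doll: Little turned-wood doll, 50 mm tall, 35 to 70 g, loose on the board. Origin: centre of its underside, z up. Widest at its foot rim: radius 18 mm, 4 to 10 mm above the underside. The foot narrows below to a flat of radius 12 mm, so it rocks when pushed high; above, body radius is 9 to 13.5 mm, head 10.5 mm. Pushed at the rim it slides without tipping and stops when the push stops.
- board_center (a point): Centre of the top of the fixed round plywood board (radius 55, 10 thick), 85 mm above the table; z up, x level towards the chrome clamp. The clamp's upper jaw covers the last 9 mm of the rim there (x 46 to 80 mm, 22 mm wide), 7 mm above the board; the rest of the clamp is lower. The board is otherwise flat and free. Below: an olive mat tile, 260 mm square, 8 mm thick, centred under the board.
- big_doll: Bystander: larger doll of the same shape, 70 mm tall, foot radius 25 mm, standing on the mat beside the board. Origin at the centre of its underside.
- ring: Bystander: flat wooden ring, 60 mm across, 14 mm high, lying on the mat. Origin at the centre of its underside.
- bridge: Bystander: wooden bridge block, 30 x 70 x 50 mm, on the mat. Origin at the centre of its underside.
- car: Bystander: wooden toy car, 85 x 50 x 45 mm, on the table to the robot's left. Origin at the centre of its underside.
- tumbler: Bystander: glass tumbler of wooden dowels, 76 mm across, 155 mm tall with the dowels, on the table to the robot's left. Origin at the centre of its underside.
- tray: Bystander: red plastic tray of three tiers, 200 x 260 mm, 155 mm tall, on the table to the robot's right. Origin at the centre of its underside.
Mind the look-alikes: they are no part of the job. What is shaped like the doll but green or orange is not meant.

How it is judged (in metres and radians):
At the end, for the whole second after the job is handed in: The doll stands upright (within 0.08 rad) and at rest on the board, the centre of its foot within 7 mm of the board's centre, untouched by the fingers (horizontal distance between doll and board_center below 0.007 m and z of doll in the frame of board_center between -0.003 and 0.003 m and angle between doll's own z axis and vertical below 0.08 rad and linear speed of doll below 0.01 m/s and contact force between the fingers and doll below 0.02 N).
It fails at once if the doll is lifted off the board (underside more than 8 mm above it) (z of doll in the frame of board_center above 0.008 m).
It fails at once if the doll is knocked off the board or tipped by more than 0.5 rad (z of doll in the frame of board_center below -0.01 m or angle between doll's own z axis and vertical above 0.5 rad).
It fails at once if the doll is gripped or pushed hard (over 4 N) (contact force between the fingers and doll above 4 N).
It fails at once if the doll is flicked (faster than 0.3 m/s) (linear speed of doll above 0.3 m/s).
It fails at once if a bystander is moved by more than 15 mm (distance of any of big_doll, ring, bridge, car, tumbler, tray from where it was at the start of the episode above 0.015 m).
It also fails if it takes over 43 s, if anything falls off the work surface, if the arm or the gripper's body presses on something with over 40 N, if the wrist force passes 120 N, or if a joint passes its speed limit or range.

## Working session

There is one attempt and no reset: what is moved stays moved. The work goes in short steps, Python scripts to look and compute and a tool call to move; the robot and the scene stay as the last step left them, time stands still between calls to the robot, and variables do not carry over. Pictures are saved under pics/ and viewed, on a budget of 10 in all, crops included, one or two more only if the job needs it, and the job is handed in when it is done.

Besides the shell and the picture viewer there is one more tool, called after ">>>" in YAML: its name, and indented under it one key for each argument. move_arm: Moves the arm, as the interface text tells. Scaled input: -1 to 1 covers 300 mm each way for a shift and pi/2 rad each way for a turn. Its arguments: {"type":"object","properties":{"linear":{"type":"array","items":{"type":"array","items":{"type":"number","minimum":-1,"maximum":1}}},"twist":{"type":"array","items":{"type":"array","items":{"type":"number","minimum":-1,"maximum":1}}},"hand":{"type":"array","items":{"type":"number"}},"force":{"type":"number"}},"required":["linear","twist","hand"]}

```bash
mkdir -p pics
cat > h.py <<'E'
import numpy as np, cv2
from bench import r
def snap(n):
    s=r.snapshot(n); return s
def px2w(s,u,v,z=None,win=1):
    K=np.array(s["intrinsics"]);d=np.array(s["dist_coeffs"]);R=np.array(s["R"]);t=np.array(s["t"])
    p=cv2.undistortPoints(np.array([[[u,v]]],float),K,d)[0,0]; ray=R.T@np.array([p[0],p[1],1]); c=-R.T@t
    if z is None:
        k=np.median(s["range_z"][int(v)-win:int(v)+win+1,int(u)-win:int(u)+win+1])
    else: k=(z-c[2])/ray[2]
    return c+k*ray
def w2px(s,X):
    K=np.array(s["intrinsics"]);d=np.array(s["dist_coeffs"])
    return cv2.projectPoints(np.array(X,float).reshape(-1,1,3),cv2.Rodrigues(np.array(s["R"]))[0],np.array(s["t"],float),K,d)[0][:,0]
E
python3 - <<'E'
from h import *
import pickle
print(r.sense())
for n in("scene","top"):
    s=snap(n);pickle.dump(s,open(n+".pkl","wb"))
    cv2.imwrite(f"pics/{n}0.png",s["frame"][...,::-1]); print(n,-np.array(s["R"]).T@s["t"])
E
```

```text
{'time': 0.0, 'joint_pos': array([-7.43916303e+01,  7.51481022e+00,  8.53295471e+01, -3.68487296e-04,
        8.72637802e+01, -4.89374147e+00]), 'qd': array([ 0.05132245,  0.03645166, -0.00866301, -0.10030688, -0.05836522,
       -0.03434172]), 'joint_efforts': array([-2.38307985e-03, -5.69393671e+01, -5.00559783e+01, -1.96549040e-04,
        1.46313803e-02, -8.07024421e-07]), 'tool_pos': array([ 209.99183468, -561.39982692,  205.34504222]), 'tcp_rot': array([-89.99114168,   0.10777466, -69.49786258]), 'ft_force': array([-0.65725334, -1.02579228,  0.19109933]), 'wrist_torque': array([ 0.02471289, -0.01519212,  0.02773572]), 'finger_gap': 85.47365321347237}
scene [1166.59049823  797.80049472  829.72239871]
top [ 335.03108232  -28.14570742 1509.94990995]
```

View pics/scene0.png

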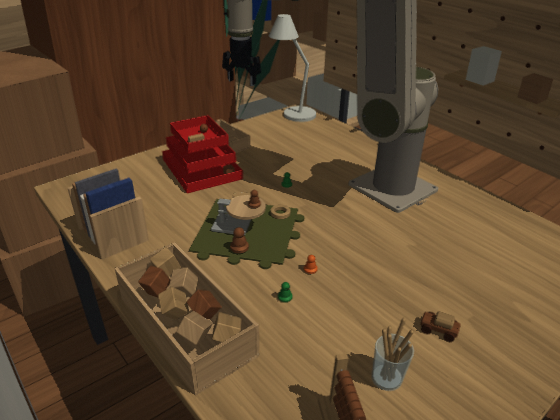

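View pics/top0.png

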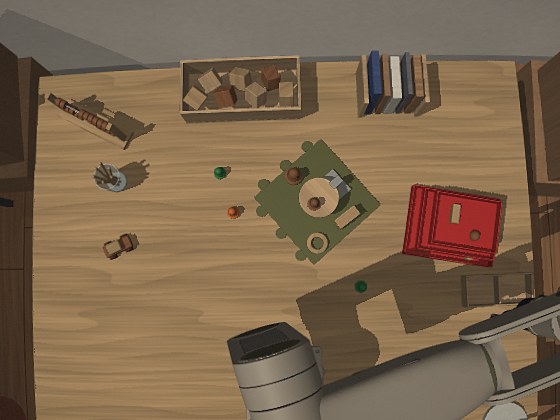

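The scene view shows the doll on the board at about (254,199). The top view has the board at about (318,197), the doll at (315,203), the clamp at (337,182), the big doll at (293,174), the ring at (317,242) and the bridge at (348,216). Next I'll enlarge both views.

Run:
```python
from h import *
import pickle
a=pickle.load(open("top.pkl","rb"));b=pickle.load(open("scene.pkl","rb"))
c1=cv2.resize(a["frame"][155:255,265:365],(500,500),interpolation=3)
cv2.imwrite("pics/c1.png",c1[...,::-1])
c2=cv2.resize(b["frame"][180:255,205:305],(800,600),interpolation=3)
cv2.imwrite("pics/c2.png",c2[...,::-1])
# board via depth in top: pts with z in 80..90
R=np.array(a["R"]);t=np.array(a["t"])
for s,box in((a,(265,365,155,255)),(b,(205,305,180,255))):
    P=[];
    for v in range(box[2],box[3]):
        for u in range(box[0],box[1]):
            P.append(np.r_[px2w(s,u,v,win=0),u,v])
    P=np.array(P); m=abs(P[:,2]-85)<4; Q=P[m]
    (c,rad)=cv2.minEnclosingCircle(Q[:,:2].astype(np.float32)); print(len(Q),c,rad,Q[:,:3].mean(0),np.median(Q[:,2]))
    d=P[(P[:,2]>100)&(P[:,2]<150)&(np.hypot(P[:,0]-c[0],P[:,1]-c[1])<60)]; print("doll",len(d),d[:,:3].mean(0),d[:,2].max(),d[:,:2].min(0),d[:,:2].max(0))
    h=d[d[:,2]>124]; print(h[:,:3].mean(0))
```

```text
909 (533.1480102539062, -118.25009155273438) 67.11920928955078 [ 525.86967122 -114.00798702   84.58324394] 84.46533124344296
doll 79 [502.6883667  -95.44859255 121.48903397] 139.03010733367182 [ 489.13175177 -107.85914832] [519.01504158 -83.39036006]
[504.36703374 -95.77378888 130.92811827]
595 (533.8778686523438, -115.09495544433594) 66.13465881347656 [ 533.12526    -104.38609107   85.51363686] 85.60526520030646
doll 105 [509.75584348 -88.00336535 118.22560321] 136.7069551451326 [ 495.03100836 -102.19714479] [519.37769297 -79.38233964]
[508.82298827 -89.44915452 130.04348905]
```

View pics/c1.png

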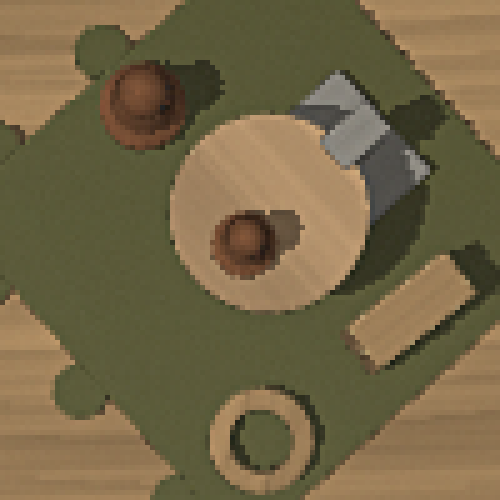

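View pics/c2.png

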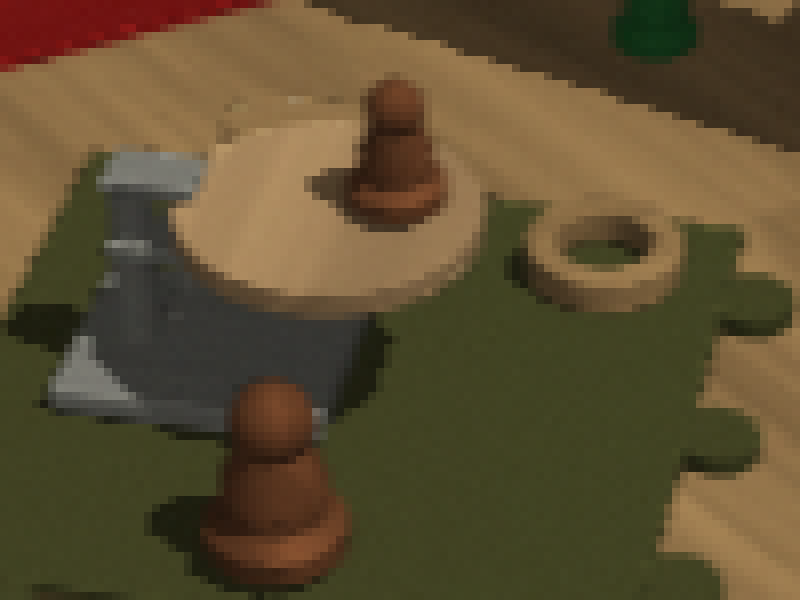

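```bash
cat >> h.py <<'E'
from scipy.optimize import minimize
PROF=[(0,12),(4,18),(10,18),(13,13.5),(28,9),(31,8.5),(33,9),(36,10),(39.5,10.5),(43,10),(46,8),(49,3)]
A=np.linspace(0,2*np.pi,40,endpoint=False)
def circ(c,z,rad): return np.c_[c[0]+rad*np.cos(A),c[1]+rad*np.sin(A),0*A+z]
def rend(s,rings,box,k=8):
    m=np.zeros(((box[3]-box[2])*k,(box[1]-box[0])*k),np.uint8)
    for g in rings:
        p=(w2px(s,np.vstack(g))-[box[0],box[2]]+.5)*k
        cv2.fillConvexPoly(m,cv2.convexHull(p.astype(np.float32)).round().astype(np.int32),1)
    return cv2.resize(m.astype(np.float32),None,fx=1/k,fy=1/k,interpolation=cv2.INTER_AREA)
def dollm(s,c,box):
    C=[circ(c,85+z,q) for z,q in PROF]; return rend(s,list(zip(C,C[1:])),box)
def boardm(s,c,box): return rend(s,[(circ(c,85,55),circ(c,75,55))],box)
def masks(s,box):
    f=s["frame"][box[2]:box[3],box[0]:box[1]].astype(float)
    rg=f[...,0]/(f[...,1]+1); return f,rg
def fit(fun,mask,s,c0,box):
    return minimize(lambda c:np.abs(fun(s,c,box)-mask).sum(),c0,method="Nelder-Mead",options=dict(initial_simplex=[np.array(c0),np.add(c0,[8,0]),np.add(c0,[0,8])],xatol=.05,fatol=.01))
BOX={"top":(296,342,174,222),"scene":(222,270,186,222)}
def dollfit(s,n,c0=(505,-95)):
    box=BOX[n]; f,rg=masks(s,box); m=((rg>1.58)&(f[...,0]>40)&(f[...,0]>f[...,1]+22))
    l=cv2.connectedComponentsWithStats(m.astype(np.uint8))
    i=1+np.argmax(l[2][1:,4]); m=(l[1]==i).astype(np.float32)
    q=fit(dollm,m,s,c0,box); return q.x,q.fun,m
def boardfit(s,n,c0=(523,-107)):
    box=BOX[n]; f,rg=masks(s,box)
    m=((rg>1.2)&(f.mean(2)>70)).astype(np.float32)
    return (lambda q:(q.x,q.fun,m))(fit(boardm,m,s,c0,box))
E
python3 - <<'E'
from h import *
import pickle
out=[]
for n in("top","scene"):
    s=pickle.load(open(n+".pkl","rb")); box=BOX[n]
    d=dollfit(s,n); print(n,"doll",d[0],d[1],d[2].sum())
    if n=="top":
        b=boardfit(s,n); print("board",b[0],b[1],b[2].sum())
    else:
        # hand-read board edge points in crop
        e=np.array([(172,215),(487,205),(330,118),(250,135),(200,265),(320,292),(420,275),(470,240)])/8+[205,180]-.5
        w=np.array([px2w(s,*p,z=85)[:2] for p in e])
        from scipy.optimize import least_squares
        q=least_squares(lambda c:np.hypot(*(w-c).T)-55,[523,-107],loss="soft_l1"); print(q.x,q.fun.round(1))
s=pickle.load(open("top.pkl","rb"))
J=lambda u,v,z: px2w(s,265+u/5-.5,155+v/5-.5,z=z).round(0)
print("clamp",J(358,135,98),"big",J(145,105,25),"ring",J(263,440,22),"bridge",J(412,305,58),J(440,255,58),J(475,290,58),J(348,330,58),J(380,365,58))
print("mat", J(500,185,8))
E
```

```text
top doll [505.87524414 -89.79431152] 142.734375 1.0
board [ 523.88246155 -110.73336792] 224.296875 1130.0
scene doll [502.164464   -94.42675829] 58.171875 103.0
[ 521.85949018 -109.63668836] [-0.4  0.4  0.1 -2.2  2.  -1.  -0.4 -0.5]
clamp [ 563. -160.   98.] big [596. -45.  25.] ring [ 402. -106.   22.] bridge [ 473. -190.   58.] [ 500. -206.   58.] [ 480. -225.   58.] [ 460. -153.   58.] [ 440. -170.   58.]
mat [ 546. -249.    8.]
```

Run:
```python
from h import *
import pickle
for n in("top","scene"):
    s=pickle.load(open(n+".pkl","rb")); box=BOX[n]
    v=203 if n=="top" else 204
    for u in (range(302,328,1) if n=="top" else range(240,270)): print(u,s["frame"][v,u],end=" ")
    print()
```

```text
302 [162 131  97] 303 [164 134 100] 304 [164 133  97] 305 [160 131  97] 306 [163 133 100] 307 [114  80  54] 308 [121  79  52] 309 [92 62 39] 310 [79 53 36] 311 [113  77  53] 312 [117  77  54] 313 [123  82  56] 314 [122  80  54] 315 [113  75  50] 316 [97 65 41] 317 [68 47 35] 318 [47 31 22] 319 [63 42 28] 320 [82 61 45] 321 [96 79 59] 322 [96 79 59] 323 [93 76 59] 324 [112  91  68] 325 [183 149 110] 326 [178 145 108] 327 [178 147 109] 
240 [172 138  95] 241 [171 138  95] 242 [172 138  95] 243 [169 136  94] 244 [119  94  64] 245 [76 60 41] 246 [76 59 40] 247 [67 52 35] 248 [58 39 25] 249 [80 48 30] 250 [95 57 33] 251 [101  60  36] 252 [103  61  36] 253 [109  65  39] 254 [114  68  40] 255 [119  71  42] 256 [126  76  45] 257 [127  77  46] 258 [123  73  44] 259 [106  63  37] 260 [104  71  45] 261 [137 107  72] 262 [152 121  84] 263 [153 121  83] 264 [152 121  84] 265 [111  89  59] 266 [84 67 42] 267 [114  90  58] 268 [130 103  66] 269 [133 105  67]
```

```bash
sed -i 's|m=((rg>1.58).*|m=(f[...,0]>1.36*f[...,1])|; s|m=((rg>1.2)&(f.mean(2)>70))|m=(f[...,0]>1.12*f[...,1])|' h.py
python3 - <<'E'
from h import *
import pickle
for n in("top","scene"):
    s=pickle.load(open(n+".pkl","rb"))
    d=dollfit(s,n,(508,-92)); print(n,"doll",d[0],d[1],d[2].sum())
    b=boardfit(s,n);print("board",b[0],b[1],b[2].sum(), "off",d[0]-b[0]); 
    if n=="top":
        for r_ in b[2]: print("".join(".#"[int(x)] for x in r_))
    for r_ in d[2]: print("".join(".#"[int(x)] for x in r_))
E
```

```text
top doll [505.74048791 -95.23516438] 17.3125 127.0
board [ 523.88464928 -110.62483597] 144.875 1332.0 off [-18.14416136  15.38967159]
######........................................
######........................................
#.####........................................
#######.......................................
######...........###########..................
######........#################...............
#####.......#####################.............
#####......#######################............
####.....#########################............
###......########################.............
#.......##########################............
.......############################...........
......##############################..........
......###############################.........
.....#################################.##.....
....#####################################.....
....######################################....
....######################################....
....######################################....
...########################################...
...#######################
[... 4747 characters left out ...]
##............
................................................
................................................
................................................
................................................
................................................
................................................
................................................
................................................
................................................
................................................
................................................
................................................
................................................
................................................
```

The top-view fit puts the board at about (523.9,-110.6) and the doll at about (505.7,-95.2). The scene view agrees to about 2 mm. The offset is about (-18,15), or 23.6 mm, so I'll push along heading -40°. First I'll move clear and high, with the fingers shut and the tool turning.

>>> move_arm:
  linear:
    - [-0.6, -0.05, 0.7]
    - [-0.6, -0.05, 0.7]
    - [-0.6, -0.05, 0.7]
    - [-0.6, -0.05, 0.7]
    - [-0.6, -0.05, 0.7]
    - [-0.6, -0.05, 0.7]
    - [-0.6, -0.05, 0.7]
    - [-0.6, -0.05, 0.7]
    - [-0.6, -0.05, 0.7]
    - [-0.6, -0.05, 0.7]
  twist:
    - [0, -0.667, 0]
    - [0, -0.667, 0]
    - [0, -0.667, 0]
    - [0, -0.667, 0]
    - [0, -0.667, 0]
    - [0, -0.667, 0]
    - [0, -0.667, 0]
    - [0, -0.667, 0]
    - [0, -0.667, 0]
    - [0, -0.667, 0]
  hand: [-1, -1, -1, -1, -1, -1, -1, -1, -1, -1]
  force: 20

```text
time: 0.93
tool_pos: [343.9, -318.6, 220.5]
tcp_rot: [-89.9, 0.1, -9.2]
ft_force: [-0.2, 0.6, 0.1]
finger_gap: 0.1
```

```bash
cat > d.py <<'E'
from h import *
import sys
from scipy.spatial.transform import Rotation as Ro
# usage d.py x y z zheading
s=r.sense(); a=np.array(s["tcp_rot"]); Rm=Ro.from_euler("xyz",a,degrees=True)
x,y,z,h=map(float,sys.argv[1:5])
T=Ro.from_euler("xyz",[-90,0,h-90],degrees=True)
print(s["time"],s["tool_pos"].round(1),a.round(2),s["finger_gap"],s["ft_force"].round(2))
print("lin",(Rm.inv().apply(np.array([x,y,z])-s["tool_pos"])/300).round(4),"twist",((Rm.inv()*T).as_rotvec()/(np.pi/2)).round(4))
E
python3 d.py 470 -66 150 139.8
```

```text
0.9333 [ 343.9 -318.6  220.5] [-8.99e+01  6.00e-02 -9.25e+00] 0.10015037777562077 [-0.23  0.63  0.14]
lin [0.2797 0.2364 0.898 ] twist [-0.0013 -0.6561 -0.    ]
```

>>> move_arm:
  linear:
    - [0.28, 0.236, 0.898]
    - [0.28, 0.236, 0.898]
    - [0.28, 0.236, 0.898]
    - [0.28, 0.236, 0.898]
    - [0.28, 0.236, 0.898]
    - [0.28, 0.236, 0.898]
    - [0.28, 0.236, 0.898]
    - [0.28, 0.236, 0.898]
    - [0.28, 0.236, 0.898]
    - [0.28, 0.236, 0.898]
    - [0.28, 0.236, 0.898]
  twist:
    - [0, -0.656, 0]
    - [0, -0.656, 0]
    - [0, -0.656, 0]
    - [0, -0.656, 0]
    - [0, -0.656, 0]
    - [0, -0.656, 0]
    - [0, -0.656, 0]
    - [0, -0.656, 0]
    - [0, -0.656, 0]
    - [0, -0.656, 0]
    - [0, -0.656, 0]
  hand: [-1, -1, -1, -1, -1, -1, -1, -1, -1, -1, -1]

```text
time: 1.85
tool_pos: [469.9, -66.2, 149.8]
tcp_rot: [-89.9, -0.0, 49.6]
ft_force: [0.5, 0.3, 0.3]
finger_gap: 0.3
```

```bash
python3 d.py 471 -66.5 89 139.8
python3 - <<'E'
from h import *
s=snap("scene"); t=r.sense()["tool_pos"]; print(w2px(s,t))
cv2.imwrite("pics/s1.png",cv2.resize(s["frame"][150:240,205:305],(660,594),interpolation=3)[...,::-1])
s=snap("top"); print(w2px(s,t)); 
try: print(dollfit(s,"top")[:2])
except Exception as e: print(e)
E
```

```text
1.85 [469.9 -66.2 149.8] [-8.987e+01 -3.000e-02  4.959e+01] 0.33790335604984556 [0.52 0.3  0.28]
lin [ 0.0015  0.2026 -0.004 ] twist [-0.0015 -0.0023  0.0004]
[[269.88846939 185.39139779]]
[[303.52239096 214.64400277]]
attempt to get argmax of an empty sequence
```

View pics/s1.png

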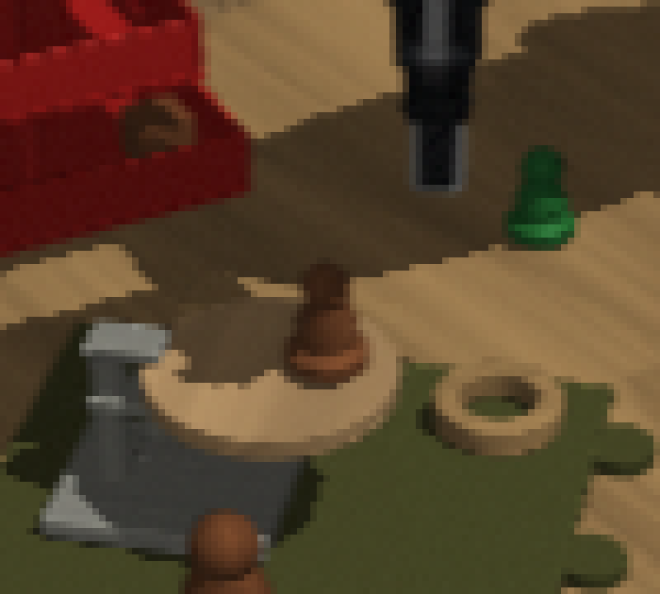

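The scene view shows the shut fingertips ending at crop (440,190), which is px (271.7,178.8). The measured TCP projects to (269.9,185.4), about 7 px lower. I'll check that against the range data before descending.

Run:
```python
from h import *
s=snap("scene")
for v in range(160,192,2): print(v,[px2w(s,u,v,win=0).round(0).tolist() for u in (269,271,273)], s["frame"][v,271])
print("doll",dollfit(s,"scene")[:2])
```

```text
160 [[510.0, -21.0, 261.0], [507.0, -17.0, 262.0], [505.0, -12.0, 263.0]] [25 24 25]
162 [[503.0, -29.0, 249.0], [502.0, -23.0, 252.0], [498.0, -20.0, 252.0]] [18 20 19]
164 [[500.0, -34.0, 241.0], [499.0, -27.0, 243.0], [494.0, -25.0, 243.0]] [7 8 8]
166 [[493.0, -42.0, 229.0], [488.0, -40.0, 228.0], [488.0, -31.0, 232.0]] [14 13 16]
168 [[481.0, -57.0, 212.0], [478.0, -53.0, 213.0], [470.0, -54.0, 209.0]] [10 11 11]
170 [[482.0, -56.0, 207.0], [473.0, -58.0, 203.0], [468.0, -57.0, 202.0]] [ 9 10 11]
172 [[481.0, -57.0, 200.0], [479.0, -51.0, 202.0], [467.0, -57.0, 195.0]] [12 12 14]
174 [[481.0, -57.0, 194.0], [479.0, -51.0, 196.0], [467.0, -58.0, 188.0]] [15 14 15]
176 [[481.0, -57.0, 188.0], [475.0, -55.0, 187.0], [472.0, -52.0, 187.0]] [10 11 12]
178 [[477.0, -62.0, 178.0], [472.0, -60.0, 177.0], [467.0, -57.0, 177.0]] [61 61 60]
180 [[299.0, -284.0, 2.0], [296.0, -277.0, 4.0], [285.0, -280.0, -1.0]] [63 49 33]
182 [[306.0, -275.0, 1.0], [297.0, -275.0, -3.0], [296.0, -266.0, 1.0]] [57 44 28]
184 [[313.0, -266.0, 0.0], [309.0, -260.0, 1.0], [302.0, -258.0, -0.0]] [59 46 30]
186 [[323.0, -254.0, 2.0], [316.0, -252.0, 0.0], [310.0, -249.0, -1.0]] [66 52 34]
188 [[329.0, -246.0, 0.0], [325.0, -241.0, 1.0], [317.0, -240.0, -2.0]] [69 53 34]
190 [[336.0, -238.0, -1.0], [331.0, -233.0, -0.0], [327.0, -228.0, 0.0]] [150 118  76]
doll (array([503.54714879, -94.79943975]), np.float64(12.71875))
```

The range data put the visible tip at about z 173, while the TCP reads 150, although x and y agree. I'll descend to TCP z 89, which is safe under either reading, and look again.

>>> move_arm:
  linear:
    - [0, 0.08, 0]
    - [0, 0.14, 0]
    - [0, 0.18, 0]
    - [0, 0.2, 0]
    - [0, 0.2, 0]
    - [0, 0.2, 0]
  twist:
    - [0, 0, 0]
    - [0, 0, 0]
    - [0, 0, 0]
    - [0, 0, 0]
    - [0, 0, 0]
    - [0, 0, 0]
  hand: [-1, -1, -1, -1, -1, -1]

```text
time: 2.5
tool_pos: [470.1, -66.9, 90.6]
tcp_rot: [-89.9, -0.1, 49.6]
ft_force: [-0.8, -0.4, 1.7]
finger_gap: -0.2
```

Run:
```python
from h import *
import pickle
s0=pickle.load(open("scene.pkl","rb")); print("start tcp px",w2px(s0,[210,-561.4,205.3]))
for v in range(60,92,2): print(v,[px2w(s0,u,v,win=0).round(0).tolist() for u in (228,240,255)])
s=snap("scene"); q=r.sense(); print(q["tool_pos"].round(1),q["tcp_rot"].round(2),q["ft_force"].round(2)); t=q["tool_pos"]; print("tcp px",w2px(s,[t,t+[0,0,22]]))
for v in range(180,214,2): print(v,[px2w(s,u,v,win=0).round(0).tolist() for u in (267,269,271)])
print(dollfit(s,"scene")[:2])
cv2.imwrite("pics/s2.png",cv2.resize(s["frame"][160:220,230:310],(800,600),interpolation=3)[...,::-1])
```

```text
start tcp px [[240.72727679  92.91804675]]
60 [[222.0, -618.0, 315.0], [223.0, -543.0, 333.0], [196.0, -493.0, 340.0]]
62 [[222.0, -619.0, 307.0], [216.0, -553.0, 322.0], [198.0, -491.0, 334.0]]
64 [[222.0, -619.0, 300.0], [217.0, -552.0, 316.0], [191.0, -499.0, 324.0]]
66 [[235.0, -599.0, 300.0], [216.0, -554.0, 308.0], [196.0, -493.0, 319.0]]
68 [[239.0, -594.0, 295.0], [-387.0, -1411.0, -35.0], [196.0, -493.0, 312.0]]
70 [[236.0, -599.0, 286.0], [-389.0, -1414.0, -48.0], [196.0, -493.0, 305.0]]
72 [[234.0, -602.0, 277.0], [-379.0, -1401.0, -54.0], [195.0, -494.0, 298.0]]
74 [[229.0, -610.0, 267.0], [-385.0, -1410.0, -69.0], [193.0, -497.0, 290.0]]
76 [[231.0, -608.0, 260.0], [-383.0, -1407.0, -80.0], [183.0, -511.0, 276.0]]
78 [[231.0, -610.0, 252.0], [-393.0, -1422.0, -98.0], [187.0, -505.0, 272.0]]
80 [[-206.0, -1266.0, -28.0], [-426.0, -1469.0, -130.0], [186.0, -507.0, 264.0]]
82 [[-209.0, -1272.0, -41.0], [-560.0, -1661.0, -225.0], [190.0, -502.0, 259.0]]
84 [[-208.0, -1272.0, -52.0], [-851.0, -2075.0, -418.0], [-408.0, -1297.0, -103.0]]
86 [[-213.0, -1279.0, -66.0], [-870.0, 
[... 945 characters left out ...]
, -62.0, 123.0], [482.0, -56.0, 126.0], [477.0, -53.0, 126.0]]
198 [[373.0, -201.0, 1.0], [367.0, -198.0, 1.0], [359.0, -198.0, -3.0]]
200 [[1167.0, 798.0, 830.0], [375.0, -188.0, 1.0], [370.0, -184.0, 1.0]]
202 [[383.0, -188.0, -3.0], [382.0, -180.0, 1.0], [378.0, -174.0, 3.0]]
204 [[393.0, -175.0, 1.0], [386.0, -174.0, -2.0], [384.0, -167.0, 1.0]]
206 [[409.0, -156.0, 10.0], [402.0, -154.0, 8.0], [398.0, -149.0, 9.0]]
208 [[413.0, -150.0, 7.0], [408.0, -147.0, 7.0], [421.0, -122.0, 26.0]]
210 [[421.0, -140.0, 8.0], [416.0, -136.0, 9.0], [423.0, -118.0, 22.0]]
212 [[428.0, -131.0, 9.0], [422.0, -129.0, 8.0], [429.0, -111.0, 20.0]]
(array([503.57307688, -94.81189943]), np.float64(12.921875))
```

View pics/s2.png

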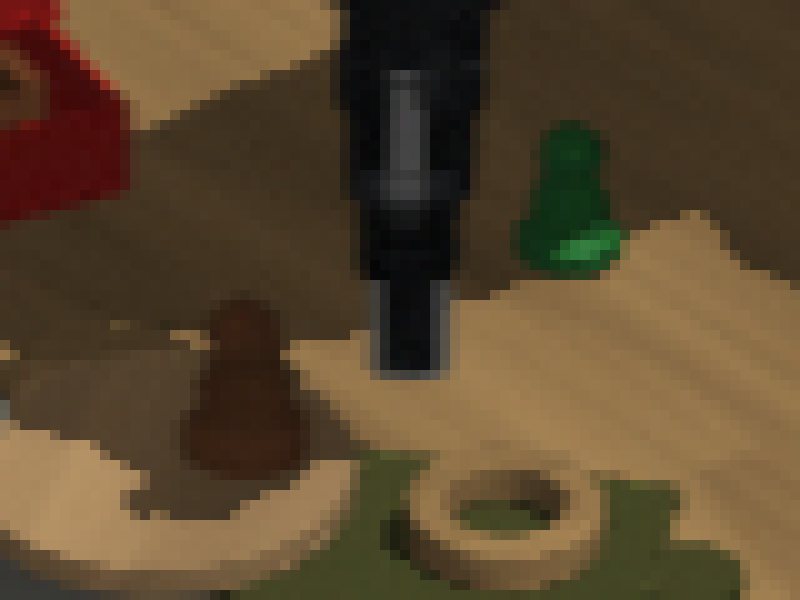

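The visible tip is at v≈197.3, which is z≈118 or about 27 mm above the reported TCP, and the start picture shows the same. The real fingertips therefore end higher than the stated TCP. I'll back off 10 mm clear of the board edge, descend further, and check by picture and force.

>>> move_arm:
  linear:
    - [0, 0, 0.02]
    - [0, 0, 0.033]
    - [0, 0, 0.033]
    - [0, 0.025, 0.033]
    - [0, 0.05, 0.033]
    - [0, 0.07, 0.033]
    - [0, 0.08, 0.033]
    - [0, 0.08, 0.033]
    - [0, 0.08, 0.033]
  twist:
    - [0, 0, 0]
    - [0, 0, 0]
    - [0, 0, 0]
    - [0, 0, 0]
    - [0, 0, 0]
    - [0, 0, 0]
    - [0, 0, 0]
    - [0, 0, 0]
    - [0, 0, 0]
  hand: [-1, -1, -1, -1, -1, -1, -1, -1, -1]

```text
time: 3.3
tool_pos: [462.7, -60.4, 66.6]
tcp_rot: [-89.9, -0.1, 49.6]
ft_force: [-0.2, 0.6, -0.5]
finger_gap: 0.0
```

```bash
cat > look.py <<'E'
from h import *
import sys
s=snap("scene"); q=r.sense(); t=q["tool_pos"]; print(q["time"],t.round(1),q["tcp_rot"].round(2),q["ft_force"].round(2)); print("tcp px",w2px(s,t))
f=s["frame"]; D=s["range_z"]
P=[]
for v in range(170,225):
    for u in range(235,290):
        if D[v,u]>0 and f[v,u].max()<110 and np.ptp(f[v,u].astype(int))<12: P.append(np.r_[px2w(s,u,v,win=0),u,v])
P=np.array(P); P=P[(np.hypot(P[:,0]-t[0],P[:,1]-t[1])<30)&(P[:,2]<t[2]+60)]
if len(P):
    vm=P[:,4].max(); b=P[P[:,4]>=vm-3]; print("tip bottom row",vm,"u",b[:,3].min(),b[:,3].max(),"low pts mean",b[:,:3].mean(0).round(1),"zmin",P[:,2].min().round(1))
print("doll",dollfit(s,"scene")[:2],"target scene ~",(521.3,-110.1))
if len(sys.argv)>1: cv2.imwrite(f"pics/{sys.argv[1]}.png",cv2.resize(f[160:220,220:300],(800,600),interpolation=3)[...,::-1])
E
python3 look.py
```

```text
3.35 [463.  -60.5  67. ] [-8.995e+01 -8.000e-02  4.957e+01] [-0.1  -0.36  0.33]
tcp px [[272.94469212 210.6704413 ]]
tip bottom row 204.0 u 271.0 277.0 low pts mean [468.4 -49.7 102.8] zmin 92.6
doll (array([503.60261535, -94.68650978]), np.float64(13.640625)) target scene ~ (521.3, -110.1)
```

>>> move_arm:
  linear:
    - [0, 0.008, 0]
    - [0, 0.016, 0]
    - [0, 0.016, 0]
    - [0, 0.016, -0.01]
    - [0, 0.016, -0.02]
    - [0, 0.016, -0.03]
    - [0, 0.016, -0.04]
    - [0, 0.016, -0.048]
    - [0, 0.016, -0.053]
    - [0, 0.016, -0.053]
    - [0, 0.016, -0.053]
  twist:
    - [0, 0, 0]
    - [0, 0, 0]
    - [0, 0, 0]
    - [0, 0, 0]
    - [0, 0, 0]
    - [0, 0, 0]
    - [0, 0, 0]
    - [0, 0, 0]
    - [0, 0, 0]
    - [0, 0, 0]
    - [0, 0, 0]
  hand: [-1, -1, -1, -1, -1, -1, -1, -1, -1, -1, -1]

```text
time: 4.27
tool_pos: [475.1, -70.8, 62.2]
tcp_rot: [-89.9, -0.1, 49.6]
ft_force: [0.5, 0.7, -0.4]
finger_gap: -0.3
```

```bash
python3 look.py s3
```

```text
4.3167 [475.  -70.7  62.2] [-8.994e+01 -8.000e-02  4.956e+01] [-0.38 -0.3  -0.66]
tcp px [[267.30996641 211.96585997]]
tip bottom row 205.0 u 265.0 271.0 low pts mean [480.6 -60.9  98.2] zmin 89.8
doll (array([503.60261535, -94.68650978]), np.float64(12.640625)) target scene ~ (521.3, -110.1)
```

View pics/s3.png

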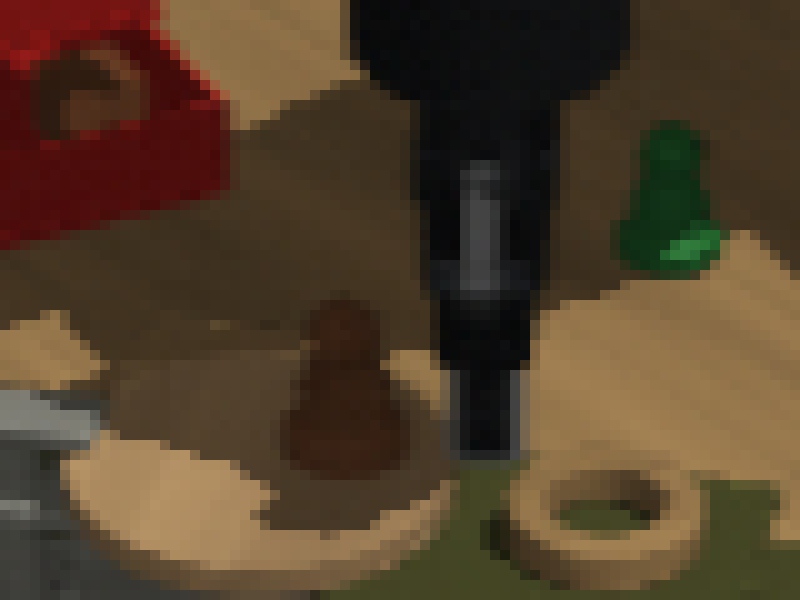

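The tip bottom is at crop (487,460) and the doll's foot bottom at (345,475), so the tip is about 4–5 mm above the board with a gap of about 10 mm to the rim. The tip is at the right height to meet the rim, so I'll lower 1.5 mm and push slowly.

>>> move_arm:
  linear:
    - [0, 0.005, -0.007]
    - [0, 0.005, -0.014]
    - [0, 0.005, -0.018]
    - [0, 0.005, -0.021]
    - [0, 0.005, -0.024]
    - [0, 0.005, -0.027]
    - [0, 0.005, -0.03]
    - [0, 0.005, -0.033]
    - [0, 0.005, -0.037]
    - [0, 0.005, -0.04]
    - [0, 0.005, -0.043]
    - [0, 0.005, -0.047]
  twist:
    - [0, 0, 0]
    - [0, 0, 0]
    - [0, 0, 0]
    - [0, 0, 0]
    - [0, 0, 0]
    - [0, 0, 0]
    - [0, 0, 0]
    - [0, 0, 0]
    - [0, 0, 0]
    - [0, 0, 0]
    - [0, 0, 0]
    - [0, 0, 0]
  hand: [-1, -1, -1, -1, -1, -1, -1, -1, -1, -1, -1, -1]

```text
time: 5.32
tool_pos: [485.8, -79.9, 60.6]
tcp_rot: [-89.9, -0.1, 49.6]
ft_force: [-1.0, 1.1, -0.6]
finger_gap: 0.0
```

```bash
python3 look.py s4
```

```text
5.3667 [486.  -80.1  60.7] [-8.995e+01 -8.000e-02  4.956e+01] [-0.8   0.01 -0.16]
tcp px [[262.22015444 212.27454068]]
tip bottom row 206.0 u 260.0 266.0 low pts mean [491.4 -69.5  95.2] zmin 84.6
doll (array([506.58383811, -97.18533397]), np.float64(18.328125)) target scene ~ (521.3, -110.1)
```

View pics/s4.png

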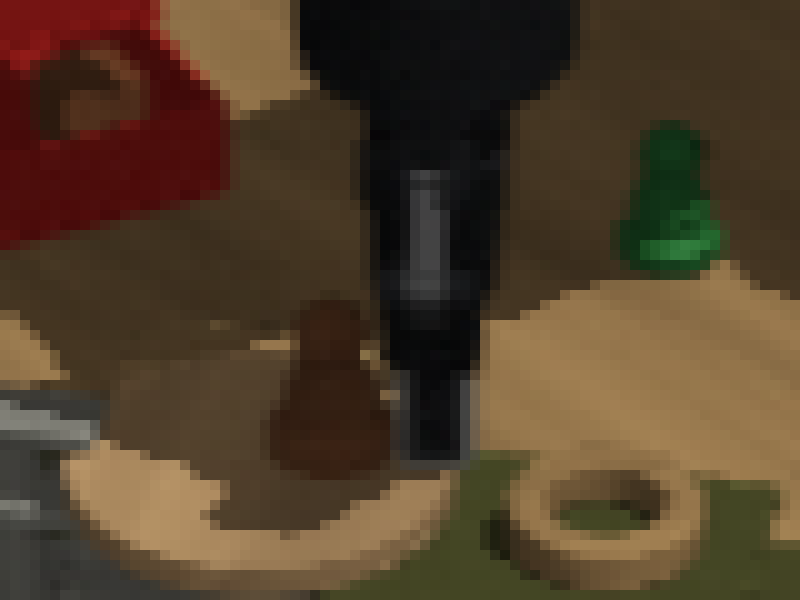

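The doll is upright and has slid about 4 mm with the finger at its rim. Its foot is at crop (330,475). I'll carry on with another 14 mm.

>>> move_arm:
  linear:
    - [0, 0, -0.003]
    - [0, 0, -0.007]
    - [0, 0, -0.011]
    - [0, 0, -0.015]
    - [0, 0, -0.019]
    - [0, 0, -0.023]
    - [0, 0, -0.027]
    - [0, 0, -0.031]
    - [0, 0, -0.035]
    - [0, 0, -0.039]
    - [0, 0, -0.043]
    - [0, 0, -0.046]
  twist:
    - [0, 0, 0]
    - [0, 0, 0]
    - [0, 0, 0]
    - [0, 0, 0]
    - [0, 0, 0]
    - [0, 0, 0]
    - [0, 0, 0]
    - [0, 0, 0]
    - [0, 0, 0]
    - [0, 0, 0]
    - [0, 0, 0]
    - [0, 0, 0]
  hand: [-1, -1, -1, -1, -1, -1, -1, -1, -1, -1, -1, -1]

```text
time: 6.37
tool_pos: [496.6, -89.1, 60.7]
tcp_rot: [-89.9, -0.1, 49.6]
ft_force: [-0.9, 0.6, -0.3]
finger_gap: -0.1
```

```bash
python3 look.py s5
```

```text
6.4167 [496.7 -89.2  60.7] [-8.996e+01 -8.000e-02  4.956e+01] [-0.77 -1.04 -0.23]
tcp px [[257.22911644 212.15341047]]
tip bottom row 224.0 u 247.0 249.0 low pts mean [ 513.6 -111.4   17.3] zmin 8.2
doll (array([ 518.05761909, -105.88716602]), np.float64(18.859375)) target scene ~ (521.3, -110.1)
```

>>> move_arm:
  linear:
    - [0, 0, -0.003]
    - [0, 0, -0.006]
    - [0, 0, -0.009]
    - [0, 0, -0.012]
    - [0, 0, -0.015]
    - [0, 0, -0.017]
    - [0, 0, -0.017]
    - [0, 0, -0.017]
  twist:
    - [0, 0, 0]
    - [0, 0, 0]
    - [0, 0, 0]
    - [0, 0, 0]
    - [0, 0, 0]
    - [0, 0, 0]
    - [0, 0, 0]
    - [0, 0, 0]
  hand: [-1, -1, -1, -1, -1, -1, -1, -1]

```text
time: 7.08
tool_pos: [500.6, -92.6, 60.7]
tcp_rot: [-90.0, -0.1, 49.6]
ft_force: [0.8, -1.2, -0.2]
finger_gap: -0.0
```

```bash
python3 look.py s6
```

```text
7.1333 [500.6 -92.5  60.7] [-8.996e+01 -8.000e-02  4.956e+01] [ 0.35  1.16 -0.35]
tcp px [[255.40302793 212.10489377]]
tip bottom row 224.0 u 246.0 249.0 low pts mean [ 513.7 -113.7   18.3] zmin 7.2
doll (array([ 522.61807632, -109.55443573]), np.float64(17.84375)) target scene ~ (521.3, -110.1)
```

View pics/s6.png

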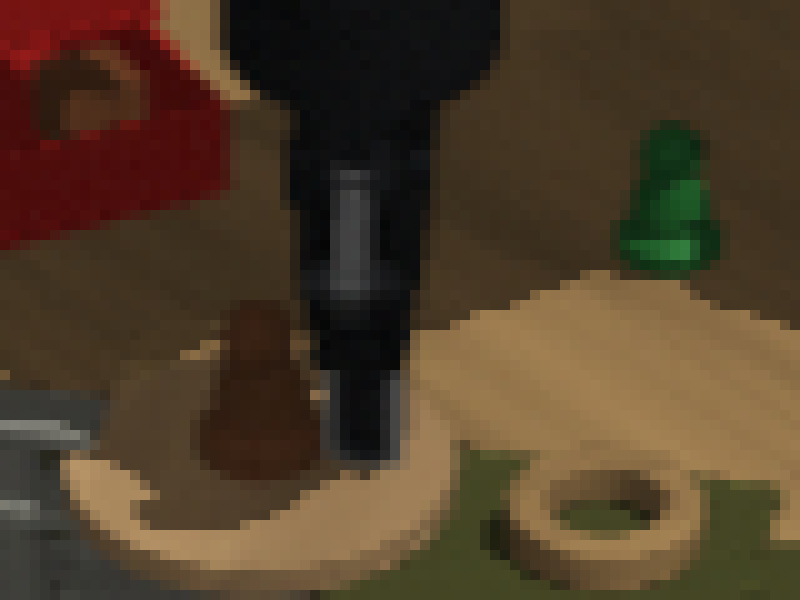

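The doll is upright at crop x≈260, and the board spans x≈62 to 457, so it is centred in this view. I'll back away, rise and move aside so the top camera can check it.

>>> move_arm:
  linear:
    - [0, 0, 0.01]
    - [0, 0, 0.03]
    - [0, 0, 0.07]
    - [0, 0, 0.12]
    - [0, 0, 0.16]
    - [0, -0.1, 0.18]
    - [0, -0.2, 0.2]
    - [0, -0.33, 0.25]
    - [0, -0.4, 0.35]
    - [0, -0.4, 0.45]
    - [0, -0.4, 0.45]
  twist:
    - [0, 0, 0]
    - [0, 0, 0]
    - [0, 0, 0]
    - [0, 0, 0]
    - [0, 0, 0]
    - [0, 0, 0]
    - [0, 0, 0]
    - [0, 0, 0]
    - [0, 0, 0]
    - [0, 0, 0]
    - [0, 0, 0]
  hand: [-1, -1, -1, -1, -1, -1, -1, -1, -1, -1, -1]

```text
time: 8.05
tool_pos: [396.1, -2.7, 182.6]
tcp_rot: [-90.1, -0.2, 49.6]
ft_force: [-1.4, -0.4, -0.2]
finger_gap: -0.0
```

```bash
python3 d.py 330 -350 230 139.8
```

```text
8.05 [396.1  -2.7 182.6] [-90.05  -0.22  49.64] -0.04107343832431653 [-1.38 -0.42 -0.21]
lin [-1.024  -0.1614 -0.5819] twist [ 0.0006 -0.0017  0.0024]
```

>>> move_arm:
  linear:
    - [-0.2, -0.15, -0.1]
    - [-0.98, -0.16, -0.56]
    - [-0.98, -0.16, -0.56]
    - [-0.98, -0.16, -0.56]
    - [-0.98, -0.16, -0.56]
    - [-0.98, -0.16, -0.56]
    - [-0.98, -0.16, -0.56]
    - [-0.98, -0.16, -0.56]
    - [-0.98, -0.16, -0.56]
    - [-0.98, -0.16, -0.56]
    - [-0.98, -0.16, -0.56]
  twist:
    - [0, 0, 0]
    - [0, 0, 0]
    - [0, 0, 0]
    - [0, 0, 0]
    - [0, 0, 0]
    - [0, 0, 0]
    - [0, 0, 0]
    - [0, 0, 0]
    - [0, 0, 0]
    - [0, 0, 0]
    - [0, 0, 0]
  hand: [-1, -1, -1, -1, -1, -1, -1, -1, -1, -1, -1]

```text
time: 8.97
tool_pos: [333.1, -335.4, 229.0]
tcp_rot: [-90.0, -0.3, 49.5]
ft_force: [-0.6, 0.7, 0.8]
finger_gap: 0.0
```

Run:
```python
from h import *
for n in("top","scene"):
    s=snap(n)
    try: d=dollfit(s,n,(523,-109)); b=boardfit(s,n); print(n,d[0],d[1],d[2].sum(),b[:2])
    except Exception as e: print(e)
    if n=="top": cv2.imwrite("pics/t7.png",cv2.resize(s["frame"][155:255,265:365],(500,500),interpolation=3)[...,::-1])
print(r.sense()["time"])
```

```text
top [ 524.88532472 -108.9001938 ] 15.5625 129.0 (array([ 523.97252345, -110.60721064]), np.float64(144.609375))
scene [ 522.19914093 -108.17766248] 16.375 165.0 (array([ 520.37013423, -110.91079164]), np.float64(589.984375))
9.0667
```

View pics/t7.png

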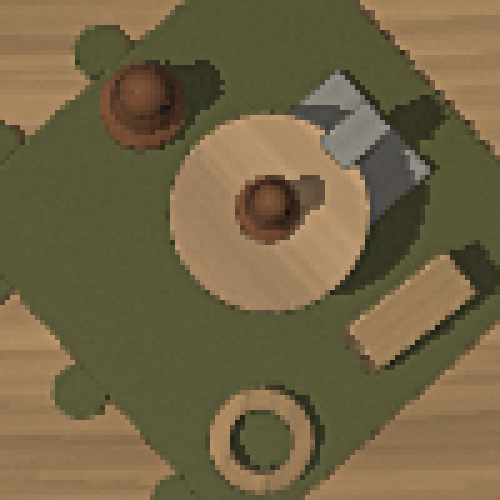

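The top view shows the doll upright at crop (268,210) on the board centred at (270,212). The fitted offset is about 2 mm, the bystanders on the mat have not moved, and the arm is clear. I'll hand in.

```bash
python3 -c "
from bench import r
print(r.hand_in())"
```

```text
the job is handed in; nothing more can be done
None
```

The doll now stands upright about 2 mm from the middle of the board, against the 7 mm allowed, and I handed the job in at about 9 s of the 43 s limit. I pushed it gently at its foot rim with the shut fingertips, then backed the arm off well clear.

**Last checks:**
- **Doll position:** the top camera put it 1.9 mm from the board centre. The scene camera gave about 2 mm against the target carried over from the first pictures, or about 3.3 mm against its own rough board fit.
- **Bystanders:** the big doll, ring and bridge look unmoved in the last top view. I did not re-measure the car, tumbler or tray, but the arm's path stayed away from them.
- **Push force:** the wrist force stayed within its noise of about 1.5 N whenever I read it. There was no direct reading of the force between fingers and doll.

**Disagreement found:** the fingertips showed about 27 mm higher in the pictures than the reported TCP. I set the pushing height from the pictures instead, and the doll slid at its rim without tipping.

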